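# Light up the test fixture and hold its lid open

## Task

Take the orange clip-on lamp off its white parking stand and clip it onto the top edge of the blue bracket plate beside the test fixture, pushed well down, upright and near the middle of the edge. Then lift the fixture's spring-shut lid by its red grip and hold it open at 50 degrees, give or take 5, so that the board can be inspected; finish while still holding it there in the gripper, because it falls shut if let go. Lamp first, lid second, and leave the other things on the bench alone.

Things in the scene. Friction and masses are not known exactly. Their poses are not given: they have to be found in the camera images.
- lamp_mid (a point): Centre of the loose orange lamp, on its hinge axis, about half-way up; own x along the hinge, z up. Like a clothes peg: jaws down to 40 mm below, two levers (22 mm wide along x) up to 40 mm above. Pinch the levers along own y, 25 to 30 mm above this point, with 15 to 25 N. Starts clipped on the stand, this point 10 mm above its edge, x along the edge. Same either way round.
- lamp_jaw (a joint): Opening of the lamp's jaws, rad: 0 clipped on a 6 mm plate (stand or bracket), -0.15 shut on nothing, 0.5 fully open (a stop): then 24 mm between the jaw tips, narrowing upwards. A spring shuts it: opening takes 8 to 10 N on the levers, and the jaws clamp with about 7 N when let go.
- lamp: The same lamp (about 70 g), same origin and axes. Two black lamp heads, 18 mm in diameter, lie on the hinge axis 17 to 37 mm either side; pushed fully down, they rest on the plate's edge with the origin 9 mm above it. Levers lean outwards: 36 to 40 mm over their outer faces at the top when clipped on, parallel and about 20 mm when pinched fully; the lamp is then rigid in the grip.
- stand_edge (a point): Middle of the top edge of the parking stand: a white upright plate 100 mm long (x), 6 mm thick (y), its edge 64 mm above the bench, on a black foot 110 x 70 x 12 mm, fixed to the bench. x runs along the edge, z up.
- bracket_edge (a point): Middle of the top edge of the blue bracket plate fixed to the test fixture's side: 100 mm long (x), 6 mm thick (y), its edge 100 mm above the bench, 155 mm to the right (own -y) of the fixture's middle and 55 mm from the fixture's side wall. x runs along the edge, z up.
- bracket: The blue bracket plate itself; origin on the bench under the middle of its edge, same axes as bracket_edge.
- lid_hinge (a point): Middle of the lid's hinge axis, 70 mm above the bench, on the far (+x) rim of the test fixture: a fixed steel box 160 mm deep (x), 200 wide (y), 70 high, a circuit board inside. The point turns with the lid; with the lid shut its x points from the red grip to the hinge, y lies along the hinge axis, z up.
- lid_grip (a point): Centre of the red round grip in front of the lid: a cylinder 20 mm in diameter, 32 mm long along the hinge axis (y), on a 10 mm stem, 45 mm ahead of the lid's edge. Pinch its two end faces from above; it turns between the pads as the lid swings. 205 mm from the hinge axis (own -x) and 4 mm above it; 75 mm above the bench with the lid shut, 230 mm at 50 degrees.
- lid (a joint): Opening angle of the lid, rad: 0 shut (as at the start), 0.873 at 50 degrees, stop at 1.3. Weight (0.35 kg, varies) and a spring press it shut at every angle; lifting takes about 2.5 to 5 N at the grip. The lid is an aluminium frame 160 x 200 x 8 mm with a clear window.
- adapter: Bystander: gold-coloured interface adapter box 115 x 55 x 26 mm, loose; origin under its middle.
- cooler: Bystander: black fan on an aluminium heatsink 50 x 50 x 36 mm, loose; origin under its middle.
- driver: Bystander: screwdriver 170 mm long, loose, lying on the bench; origin under its middle.
Mind the look-alikes: they are no part of the job. What is shaped like the lamp but green is not meant.

How it is judged (in metres and radians):
On the way, in this order (a step that is already met when the one before it is completed fails the run):
1. the lamp is clipped on the bracket's top edge and let go (x of lamp_mid in the frame of bracket_edge between -0.04 and 0.04 m and y of lamp_mid in the frame of bracket_edge between -0.006 and 0.006 m and z of lamp_mid in the frame of bracket_edge between 0.003 and 0.024 m and angle between the x axis of lamp_mid and the x axis of bracket_edge, either way round below 0.2 rad and angle between lamp_mid's own z axis and vertical below 0.2 rad and value of joint lamp_jaw between -0.06 and 0.1 rad and contact force between lamp and bracket above 2 N and contact force between lamp and the fingers below 0.2 N), for 0.3 s.
2. the lid is held at 50 degrees (within 5) in the gripper (value of joint lid between 0.785 and 0.96 rad and contact force between lid and the fingers above 0.8 N and contact force between lid and lamp below 0.2 N and contact force between lid and adapter below 0.2 N and contact force between lid and cooler below 0.2 N and contact force between lid and driver below 0.2 N), for 0.3 s.
At the end, for the whole second after the job is handed in: Lid still at 45 to 55 degrees, held by the fingers (over 0.8 N), no loose thing touching it. Lamp let go and still, clipped on the bracket plate: upright and in line within 11 degrees, within 40 mm of the edge's middle, its centre 3 to 24 mm above the edge. Bystanders moved under 30 mm (all of step 1 and all of step 2 and velocity of joint lid between -0.05 and 0.05 rad/s and linear speed of lamp below 0.02 m/s); the arm keeps its last pose, push and grip.
It fails at once if the lid is opened while the lamp is not on the bracket (value of joint lid above 0.15 rad and distance between lamp_mid and bracket_edge above 0.06 m).
It fails at once if the adapter is disturbed (moved over 30 mm) (distance of adapter from where it was at the start of the episode above 0.03 m).
It fails at once if the cooler is disturbed (moved over 30 mm) (distance of cooler from where it was at the start of the episode above 0.03 m).
It fails at once if the driver is disturbed (moved over 30 mm) (distance of driver from where it was at the start of the episode above 0.03 m).
It also fails if it takes over 64 s, if anything falls off the work surface, if the arm or the gripper's body presses on something with over 40 N, if the wrist force passes 120 N, or if a joint passes its speed limit or range.

## Robot

A 6-joint arm with a two-finger parallel gripper is mounted at the origin on the work surface. World frame = base frame: x ahead of the robot, y to its left, z up, the work surface at z = 0. Lengths are in m, angles in degrees, forces in N, time in s.
With the tool pointing down it reaches from about 0.3 to 0.875 m from the base axis. Payload 6.4 kg.
Tool frame: the origin (TCP) lies midway between the tips of the shut fingers; the grasp point (between the pads) lies tcp_to_grasp behind it (tcp_to_grasp is the distance from the TCP to the grasp point, in m); z points along the fingers, y is the line along which they close (so a half turn about z gives the same grasp; the last joint's range is limited). The gripper opens to 88 mm and grips with 3 to 60 N. Pads are 18 mm wide; open, the fingers measure 123 mm over their backs; the gripper's body (75 mm by 187 mm) begins 45 mm behind the grasp point.
Start: joints at [57.107, 10.359, 92.074, -0, 77.567, -11.82], TCP at [0.207, 0.537, 0.239] pointing down, gripper open.
Joint ranges: [-171.53, 171.53], [-51.25, 118.39], [17.06, 147.69], [-65.23, 245.23], [0, 150.52], [-178.68, 178.68]. Speed limits (degrees/s): [147.25, 147.25, 172.46, 180, 180, 180].

## Interface

Orientations are given as a 3x3 rotation matrix whose columns are the frame's x, y, z axes.
In Python, from cell import * gives the robot as it stands.
- The arm moves only by the tool apply_moves, never from a script. Its argument "moves" is a list of rows, each a list of 6 numbers: the shift along the world's x, y, z in m, then the turn, a rotation vector about the world's x, y, z in degrees. In form: [[x, y, z, ax, ay, az], ...]. A call has 1 to 8 rows; each row is the pose to reach, as a shift and turn from the pose commanded when the call began; what a row does not reach only later rows make up. A row lasts 1/10 s, in which the tool goes at most 50 mm and 8.59 degrees, less where a joint would pass 70% of its speed; a pose out of reach is approached as far as the arm can. A call with a gripper value outside its range is refused whole. "fingers" is the finger opening in m, from 0 to 0.0881, set as the call begins (left out, the last holds). The fingers move at their own pace and stop on an object; the grip force is fixed at half the most. Time passes only in rows, so rows that repeat a pose let the fingers close. It gives the time, the measured TCP pose, the force, the opening and the grip force at its end, in the units of the state.
- state(): the state, without advancing time (a new reading comes with each control period).
- get_image(name): name is "side" or "top"; returns a dict with "image" (420x560x3 uint8, red, green, blue), "depth" (420x560 float32, m along the optical axis (not along the pixel's ray), 0 where there is no reading), "fx", "fy", "cx", "cy" (pixels), "distortion" ([k1, k2, p1, p2, k3] as OpenCV has them; the pictures are not rectified), "rvec" (rotation vector, rad) and "tvec" (3), from world to camera coordinates, as OpenCV has them. Camera axes: x right, y down, z forward; pixel columns grow to the right and rows downward; lengths in m; the calibration is good to about 2 mm. A picture is of the moment at which its call begins.
- sign_off(): hands the job in; it is judged then, once.
Trained networks look in the newest picture that a camera, given by its name, has taken for a name from the list of things; names that differ only in an ending like _2 or _b are one class to them, and where a whole thing is asked for, a point or a joint stands for the part that bears it (a point fixed in the world has none). Each returns a list of dicts, best first, with "score" (0 to 1); they miss things now and then, are a little off and sometimes report something else, mostly with a low value. They report only what shows in the picture. A call takes as long as a camera call. They do not tell look-alikes from the thing itself.
- recognise(camera, label): "extent" ([left, top, right, bottom] in pixels, round what is visible of it).
- trace(camera, label): "pixels" (420x560 bool, what is visible of it) and "extent" ([left, top, right, bottom] in pixels, round what is visible of it).
- pinpoint(camera, label): "xy" ([column, row] in pixels: a listed point, or the origin of a listed thing).
The state is a dict: "clock": time; "joints": joint angles; "joint_velocities": joint speeds; "joint_torque": joint torques, N m; "position": TCP position; "tool_rot": TCP orientation; "contact_force": force on the tool from outside, world axes, zero at the start; "torque": the same for the moment, N m; "width": opening from 0.0 (shut) to 1.0 (fully open); "grasp_force": force on a finger pad.
Only numpy, scipy, OpenCV 4.12 (cv2) and the standard library are available. Lean on these libraries where they do the work, as an engineer would, in place of code of your own. Each camera call takes 0.05 s, during which the arm holds its last target. There are 200 camera calls.

## Working session

There is one attempt and no reset: what is moved stays moved. The work goes in short steps, Python scripts to look and compute and a tool call to move; the robot and the scene stay as the last step left them, time stands still between calls to the robot, and variables do not carry over. Pictures are saved under pics/ and viewed, at most 10 in all, crops included, and the job is handed in when it is done.

Besides the shell and the picture viewer there is one more tool, called after "Request:" as name(argument=value, ...), one argument or row to a line, values as JSON. apply_moves: Moves the arm, as the interface text tells. Its arguments: {"type":"object","properties":{"moves":{"type":"array"},"fingers":{"type":"number"}},"required":["moves"]}

```bash
mkdir -p pics; ls; cat > h.py <<'E'
from cell import *
import numpy as np, cv2
def cam(n):
    d=get_image(n); d['R']=cv2.Rodrigues(np.array(d['rvec'],float))[0]; d['t']=np.array(d['tvec'],float).ravel()
    d['K']=np.array([[d['fx'],0,d['cx']],[0,d['fy'],d['cy']],[0,0,1.]]); d['D']=np.array(d['distortion'],float); return d
def ray(d,uv):
    p=cv2.undistortPoints(np.array(uv,float).reshape(-1,1,2),d['K'],d['D']).reshape(-1,2)
    return np.c_[p,np.ones(len(p))]
def at_z(d,uv,z):
    r=ray(d,uv)@d['R']; c=-d['R'].T@d['t']; s=(z-c[2])/r[:,2]; return c+r*s[:,None]
def cloud(d,mask):
    v,u=np.nonzero(mask&(d['depth']>0)); r=ray(d,np.c_[u,v])*d['depth'][v,u][:,None]; return (r-d['t'])@d['R']
def proj(d,P): return cv2.projectPoints(np.array(P,float).reshape(-1,3),np.array(d['rvec'],float),d['t'],d['K'],d['D'])[0].reshape(-1,2)
E
python3 - <<'E'
from h import *
np.set_printoptions(precision=4,suppress=True)
ims=[]
for n,Z in (('top',1),('side',1)):
    d=cam(n); cv2.imwrite(f'pics/{n}.png',d['image'][:,:,::-1])
    print(n,'cam at',-d['R'].T@d['t'])
    for l,z in (('lamp_mid',.074),('stand_edge',.064),('bracket_edge',.1),('lid_hinge',.07),('lid_grip',.075),('adapter',0),('cooler',0),('driver',0)):
        for r in pinpoint(n,l)[:3]: print(l,round(r['score'],2),np.array(r['xy']),at_z(d,r['xy'],z)[0])
s=state();print(s['position'],s['tool_rot'],s['clock'],tcp_to_grasp if 'tcp_to_grasp' in globals() else s.keys())
E
```

```text
pics
top cam at [ 0.2522 -0.0878  1.3329]
lamp_mid 0.71 [421.7 252.7] [ 0.4847 -0.4846  0.074 ]
lamp_mid 0.52 [388.1 232.8] [ 0.5315 -0.3926  0.074 ]
stand_edge 0.64 [380.7 232.4] [ 0.533  -0.3746  0.064 ]
bracket_edge 0.65 [297.1 209.3] [ 0.5686 -0.1384  0.1   ]
lid_hinge 0.78 [244.3 171.7] [0.6724 0.0177 0.07  ]
lid_grip 0.67 [234.6 243.5] [0.4642 0.0227 0.075 ]
lid_grip 0.32 [297.6 209.8] [ 0.5737 -0.1409  0.075 ]
adapter 0.59 [139.8 215.5] [0.5346 0.3129 0.    ]
cooler 0.63 [187.6 261.5] [0.4132 0.1571 0.    ]
driver 0.28 [234.3 244.8] [0.4729 0.0298 0.    ]
side cam at [ 0.4085 -0.9522  1.1458]
lamp_mid 0.87 [287.6 357.4] [ 0.4905 -0.5136  0.074 ]
lamp_mid 0.68 [294.1 303.6] [ 0.5276 -0.3759  0.074 ]
stand_edge 0.82 [291.5 309. ] [ 0.5199 -0.3847  0.064 ]
bracket_edge 0.98 [294.8 220.5] [ 0.5672 -0.1353  0.1   ]
bracket_edge 0.31 [266.6 141.2] [0.5295 0.1959 0.1   ]
lid_hinge 0.81 [319.8 184.1] [0.6691 0.0165 0.07  ]
lid_hinge 0.56 [233.6 277. ] [ 0.3846 -0.2752  0.07  ]
lid_grip 0.74 [250.3 190.4] [0.4581 0.0153 0.075 ]
adapter 0.89 [268.5 138.1] [0.5497 0.3208 0.    ]
cooler 0.87 [233.6 172.9] [0.4149 0.1679 0.    ]
driver 0.62 [235.  278.9] [ 0.3864 -0.2378  0.    ]
[0.2067 0.5366 0.2387] [[-0.9331  0.3596 -0.    ]
 [ 0.3596  0.9331  0.    ]
 [ 0.      0.     -1.    ]] 0.9 0.0187
```

```bash
python3 - <<'E'
import cv2
a=cv2.imread('pics/top.png')[130:330,120:470];b=cv2.imread('pics/side.png')[110:410,180:400]
cv2.imwrite('pics/c1.png',cv2.resize(a,None,fx=2.28,fy=2.28,interpolation=2))
cv2.imwrite('pics/c2.png',cv2.resize(b,None,fx=2,fy=2,interpolation=2))
E
```

```text
(no output)
```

View pics/c1.png

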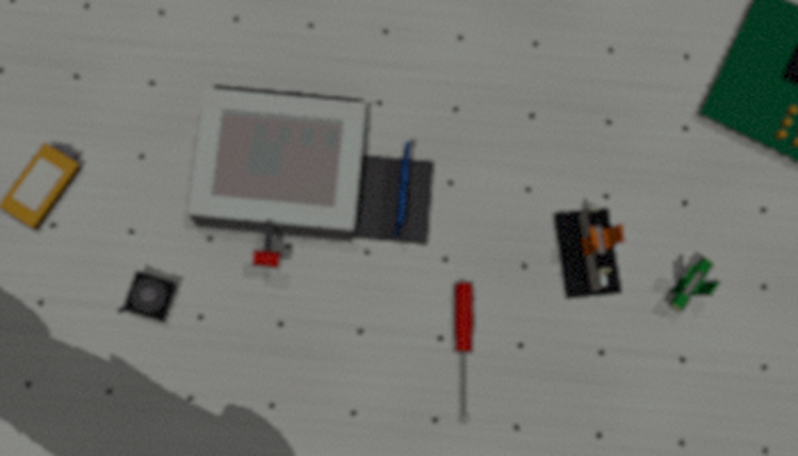

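View pics/c2.png

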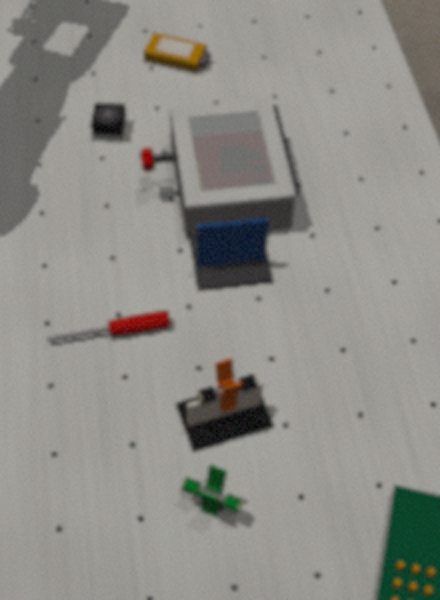

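The top view shows the orange lamp on its stand at pixel (383,234), with the green look-alike at (421,253). The blue plate is at (297,210), the grip at (236,243), and the screwdriver lies between bracket and stand. Next I fit the poses from depth.

```bash
cat >> h.py <<'E'
def col(d,name):
    h,s,v=[x.astype(int) for x in cv2.split(cv2.cvtColor(d['image'],cv2.COLOR_RGB2HSV))]
    return {'orange':(h>5)&(h<17)&(s>140)&(v>60),'blue':(h>105)&(h<125)&(s>110)&(v>50),'red':((h<5)|(h>174))&(s>150)&(v>70)}[name]
def box(P,lo,hi): return P[((P>lo)&(P<hi)).all(1)]
E
python3 - <<'E'
from h import *
np.set_printoptions(precision=4,suppress=True)
def rect(P): 
    (c,s,a)=cv2.minAreaRect(P[:,:2].astype(np.float32)); return np.array(c),np.array(s),a
def line(P):
    m=P.mean(0);w,V=np.linalg.eigh(np.cov((P-m).T)); return m,V[:,-1],np.sqrt(w)
for n in ('top','side'):
    d=cam(n); full=cloud(d,np.ones((420,560),bool))
    print(n,'bench z',np.median(box(full,[.3,-.35,-.05],[.4,-.3,.05])[:,2]))
    B=box(cloud(d,col(d,'blue')),[.45,-.22,.0],[.7,-.05,.15]); print('blue',len(B),B.min(0),B.max(0))
    T=B[B[:,2]>.085]; print(' top',len(T),line(T[:,:2]),rect(B))
    O=box(cloud(d,col(d,'orange')),[.45,-.45,.0],[.6,-.3,.15]); print('orange',len(O),O.min(0),O.max(0),np.median(O,0)); print(line(O[:,:2]))
    S=box(full,[.45,-.46,.045],[.62,-.3,.08]); print('stand',len(S),S.min(0),S.max(0),line(S[:,:2]),rect(S))
    F=box(full,[.45,-.46,.006],[.62,-.3,.02]);
    if len(F)>5: print('foot',len(F),rect(F))
    L=box(full,[.45,-.15,.055],[.72,.16,.09]); L=L[L[:,1]>-.1];print('lid',len(L),rect(L),np.median(L[:,2]))
    G=box(cloud(d,col(d,'red')),[.4,-.04,.05],[.5,.1,.11]); print('grip',len(G),G.min(0),G.max(0),G.mean(0),rect(G) if len(G)>3 else 0)
    # green lamp / cooler heights
    C=box(full,[.36,.1,.01],[.47,.22,.08]); print('cooler',C.min(0),C.max(0))
E
```

```text
top bench z -0.0008235593644582771
blue 93 [ 0.5189 -0.1418  0.031 ] [ 0.6136 -0.1353  0.1047]
 top 72 (array([ 0.5612, -0.1382]), array([-1.    ,  0.0031]), array([0.0017, 0.026 ])) (array([ 0.5663, -0.1386]), array([0.006 , 0.0947]), 89.55900573730469)
orange 110 [ 0.5099 -0.4021  0.0086] [ 0.5537 -0.3587  0.1175] [ 0.5249 -0.3828  0.0852]
(array([ 0.5248, -0.3793]), array([-0.3199,  0.9474]), array([0.0072, 0.0117]))
stand 148 [ 0.4726 -0.3908  0.0453] [ 0.5691 -0.3638  0.0799] (array([ 0.5184, -0.3773]), array([-0.9812, -0.193 ]), array([0.0046, 0.027 ])) (array([ 0.521, -0.378]), array([0.0986, 0.0168]), 10.921464920043945)
foot 588 (array([ 0.5198, -0.3732]), array([0.1173, 0.1472]), 77.79337310791016)
lid 4350 (array([0.5675, 0.0163]), array([0.2005, 0.2232]), 89.17696380615234) 0.07570054141726874
grip 57 [0.4576 0.0026 0.0733] [0.4746 0.0301 0.0878] [0.4651 0.0165 0.0815] (array([0.4663, 0.0166]), array([0.0275, 0.0166]), 85.27130126953125)
cooler [0.3856 0.13   0.0101] [0.4426 0.1894 0.0429]
side bench z -0.000983194219065104
blue 281 [ 0.5227 -0.1447  0.0086] [ 0.6178 -0.1
[... 237 characters left out ...]
[ 0.5253 -0.384   0.0859]
(array([ 0.5254, -0.3792]), array([-0.1909,  0.9816]), array([0.0055, 0.0114]))
stand 240 [ 0.4751 -0.3934  0.045 ] [ 0.5702 -0.3625  0.0798] (array([ 0.5218, -0.3812]), array([-0.9848, -0.1735]), array([0.0046, 0.0274])) (array([ 0.5226, -0.3791]), array([0.0974, 0.0191]), 11.134567260742188)
foot 606 (array([ 0.5327, -0.3954]), array([0.0855, 0.1528]), 70.48554992675781)
lid 3142 (array([0.5702, 0.02  ]), array([0.2104, 0.2227]), 89.27819061279297) 0.07646697866097016
grip 37 [0.4609 0.0032 0.0716] [0.4755 0.0311 0.0854] [0.4677 0.0149 0.081 ] (array([0.4685, 0.0172]), array([0.0143, 0.0278]), 5.346407890319824)
cooler [0.389  0.1292 0.0105] [0.4456 0.1922 0.0423]
```

```bash
python3 - <<'E'
from h import *
np.set_printoptions(precision=4,suppress=True)
a=np.radians(10.5);ex=np.array([np.cos(a),np.sin(a)]);ey=np.array([-ex[1],ex[0]]);c0=np.array([.5213,-.3795])
for n in ('top','side'):
    d=cam(n); P=cloud(d,col(d,'orange')); P=box(P,[.45,-.45,.09],[.6,-.3,.13])
    u=(P[:,:2]-c0)@ex; v=(P[:,:2]-c0)@ey
    print(n,len(P),'u',np.percentile(u,[3,50,97]),'v',np.percentile(v,[3,97]),'z',np.percentile(P[:,2],[3,97]))
    full=cloud(d,np.ones((420,560),bool)); S=box(full,[.45,-.46,.05],[.62,-.3,.068]); 
    u=(S[:,:2]-c0)@ex; v=(S[:,:2]-c0)@ey; k=abs(v)<.008; print(' plate',k.sum(),np.percentile(u[k],[1,99]),np.median(v[k]),np.polyfit(u[k],v[k],1))
E
```

```text
top 46 u [-0.0078  0.0036  0.012 ] v [-0.0149  0.0191] z [0.0917 0.1174]
 plate 33 [-0.0492  0.049 ] 0.002431538368383815 [0.0115 0.0025]
side 81 u [-0.0039  0.0044  0.0141] v [-0.0176  0.0178] z [0.0909 0.1154]
 plate 106 [-0.0467  0.0489] -0.0017917990528667823 [-0.0121 -0.0023]
```

Request:
apply_moves(
  moves=[
    [0.04,-0.04,0.02,0,0,4],
    [0.08,-0.08,0.03,0,0,8],
    [0.1,-0.13,0.03,0,0,12],
    [0.12,-0.17,0.03,0,0,16],
    [0.14,-0.22,0.03,0,0,20],
    [0.15,-0.26,0.03,0,0,24],
    [0.17,-0.31,0.03,0,0,28],
    [0.18,-0.35,0.03,0,0,31.6],
  ],
)

```text
clock: 1.9
position: [0.3861, 0.189, 0.269]
tool_rot: [[-0.983, -0.186, 0.001], [-0.186, 0.983, 0.0], [-0.001, -0.0, -1.0]]
contact_force: [0.2, 0.2, -0.3]
width: 1.004
grasp_force: 0.0
```

Request:
apply_moves(
  moves=[
    [0.02,-0.045,0,0,0,0],
    [0.03,-0.09,0,0,0,0],
    [0.04,-0.135,0,0,0,0],
    [0.05,-0.18,0,0,0,0],
    [0.065,-0.225,0,0,0,0],
    [0.08,-0.27,0,0,0,0],
    [0.09,-0.315,0,0,0,0],
    [0.1,-0.36,0,0,0,0],
  ],
)

```text
clock: 2.7
position: [0.4857, -0.1712, 0.2689]
tool_rot: [[-0.983, -0.182, 0.0], [-0.182, 0.983, -0.0], [-0.0, -0.0, -1.0]]
contact_force: [0.6, 0.1, 0.4]
width: 1.003
grasp_force: 0.0
```

Request:
apply_moves(
  moves=[
    [0.01,-0.045,0,0,0,0],
    [0.02,-0.09,0,0,0,0],
    [0.03,-0.135,-0.01,0,0,0],
    [0.038,-0.175,-0.03,0,0,0],
    [0.038,-0.206,-0.06,0,0,0],
    [0.038,-0.206,-0.09,0,0,0],
    [0.038,-0.206,-0.09,0,0,0],
    [0.038,-0.206,-0.09,0,0,0],
  ],
)

```text
clock: 3.5
position: [0.5233, -0.3747, 0.1786]
tool_rot: [[-0.983, -0.183, -0.001], [-0.183, 0.983, 0.001], [0.001, 0.001, -1.0]]
contact_force: [-0.2, -0.7, 0.7]
width: 1.0
grasp_force: 0.0
```

Request:
apply_moves(
  moves=[
    [0.002,-0.004,-0.02,0,0,0],
    [0.002,-0.004,-0.045,0,0,0],
    [0.002,-0.004,-0.07,0,0,0],
    [0.002,-0.004,-0.09,0,0,0],
    [0.002,-0.004,-0.097,0,0,0],
    [0.002,-0.004,-0.097,0,0,0],
    [0.002,-0.004,-0.097,0,0,0],
  ],
)

```text
clock: 4.2
position: [0.5267, -0.3798, 0.084]
tool_rot: [[-0.983, -0.183, 0.002], [-0.183, 0.983, -0.002], [-0.002, -0.003, -1.0]]
contact_force: [-0.0, 0.0, 0.2]
width: 0.999
grasp_force: 0.0
```

Request:
apply_moves(
  moves=[
    [0,0,0,0,0,0],
    [0,0,0,0,0,0],
    [0,0,0,0,0,0],
  ],
  fingers=0.044,
)

```text
clock: 4.5
position: [0.5258, -0.3795, 0.0825]
tool_rot: [[-0.983, -0.183, 0.001], [-0.183, 0.983, -0.001], [-0.001, -0.001, -1.0]]
contact_force: [-0.1, 0.6, -0.1]
width: 0.752
grasp_force: 0.0
```

```bash
python3 - <<'E'
from h import *
print(state()['position'],state()['width'])
a=cam('side')['image'][220:370,210:370]; cv2.imwrite('pics/p1.png',cv2.resize(a,None,fx=4,fy=4,interpolation=2)[:,:,::-1])
E
```

```text
[ 0.52583898 -0.37948962  0.08253502] 0.752126760361884
```

View pics/p1.png

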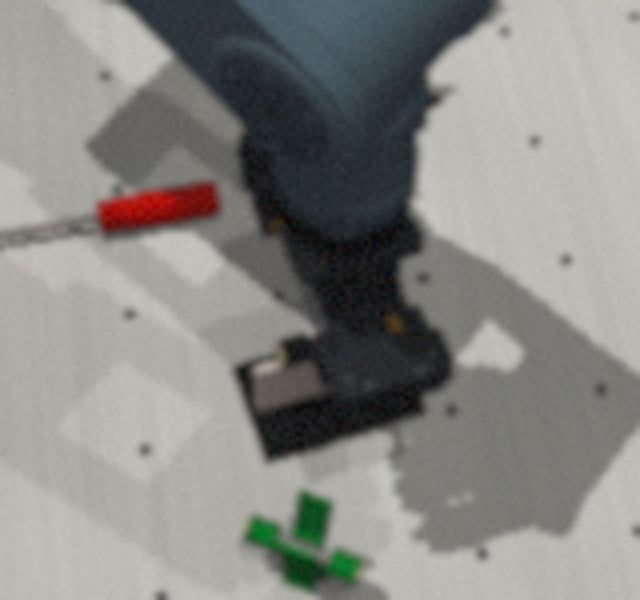

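The gripper straddles the lamp on the stand, around crop pixel (350,350), with one lamp head visible to its left. Closing now.

Request:
apply_moves(
  moves=[
    [0,0,0,0,0,0],
    [0,0,0,0,0,0],
    [0,0,0,0,0,0],
    [0,0,0,0,0,0],
    [0,0,0,0,0,0],
    [0,0,0,0,0,0],
    [0,0,0,0,0,0],
    [0,0,0,0,0,0],
  ],
  fingers=0.019,
)

```text
clock: 5.35
position: [0.5257, -0.3796, 0.0832]
tool_rot: [[-0.983, -0.183, 0.0], [-0.183, 0.983, -0.001], [-0.0, -0.001, -1.0]]
contact_force: [-3.3, 2.5, 9.4]
width: 0.214
grasp_force: 12.8
```

Request:
apply_moves(
  moves=[
    [0,0,0,0,0,0],
    [0,0,0,0,0,0],
    [0,0,0,0,0,0],
  ],
  fingers=0.014,
)

```text
clock: 5.65
position: [0.5259, -0.3796, 0.0833]
tool_rot: [[-0.983, -0.183, 0.001], [-0.183, 0.983, -0.001], [-0.001, -0.001, -1.0]]
contact_force: [-2.6, 2.3, 9.3]
width: 0.2
grasp_force: 30.0
```

Request:
apply_moves(
  moves=[
    [0,0,0.004,0,0,0],
    [0,0,0.01,0,0,0],
    [0,0,0.02,0,0,0],
    [0,0,0.035,0,0,0],
    [0,0,0.055,0,0,0],
    [0,0,0.08,0,0,0],
    [0,0,0.11,0,0,0],
    [0,0,0.11,0,0,0],
  ],
  fingers=0.016,
)

```text
clock: 6.45
position: [0.5278, -0.3814, 0.1983]
tool_rot: [[-0.983, -0.183, 0.007], [-0.183, 0.983, -0.007], [-0.005, -0.008, -1.0]]
contact_force: [0.5, 0.1, -0.2]
width: 0.194
grasp_force: 30.0
```

```bash
python3 - <<'E'
from h import *
np.set_printoptions(precision=4,suppress=True)
print(state()['position'])
d=cam('side')
a=d['image'][200:350,220:380]; cv2.imwrite('pics/p2.png',cv2.resize(a,None,fx=4,fy=4,interpolation=2)[:,:,::-1])
O=box(cloud(d,col(d,'orange')),[.4,-.5,.05],[.65,-.3,.3]);print(len(O),O.min(0),O.max(0),np.median(O,0))
E
```

```text
[ 0.5278 -0.3814  0.1983]Traceback (most recent call last):
  File "<stdin>", line 6, in <module>
    return umr_minimum(a, axis, None, out, keepdims, initial, where)
ValueError: zero-size array to reduction operation minimum which has no identity
```

View pics/p2.png

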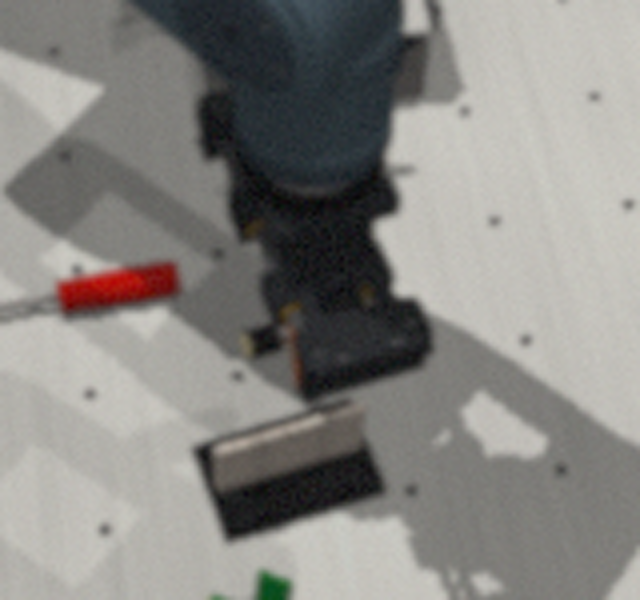

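Request:
apply_moves(
  moves=[
    [0.005,0.03,0.01,0,0,-2],
    [0.01,0.06,0.01,0,0,-4],
    [0.018,0.1,0.01,0,0,-6],
    [0.026,0.14,0.01,0,0,-8],
    [0.034,0.18,0.01,0,0,-10],
    [0.04,0.215,0.01,0,0,-11],
    [0.042,0.238,0.01,0,0,-11],
    [0.042,0.241,0.01,0,0,-11],
  ],
)

```text
clock: 7.3
position: [0.5669, -0.1351, 0.2004]
tool_rot: [[-1.0, 0.005, -0.002], [0.005, 1.0, 0.002], [0.002, 0.002, -1.0]]
contact_force: [0.3, 0.4, -0.9]
width: 0.202
grasp_force: 30.0
```

Request:
apply_moves(
  moves=[
    [0,0,0,0,0,0],
    [0,0,0,0,0,0],
    [0,0,0,0,0,0],
  ],
)

```text
clock: 7.6
position: [0.5673, -0.1395, 0.2015]
tool_rot: [[-1.0, 0.01, -0.0], [0.01, 1.0, -0.0], [0.0, -0.0, -1.0]]
contact_force: [0.4, 0.2, -0.1]
width: 0.2
grasp_force: 30.0
```

```bash
python3 - <<'E'
from h import *
np.set_printoptions(precision=4,suppress=True)
p=state()['position'];print(p, state()['contact_force'],state()['width'])
for n in('side','top'):
    d=cam(n)
    for r in pinpoint(n,'lamp_mid')[:3]: print(n,r['score'],r['xy'],at_z(d,r['xy'],p[2]-.009))
    for r in pinpoint(n,'bracket_edge')[:2]: print(n,r['score'],r['xy'],at_z(d,r['xy'],.1))
    if n=='side':
        uv=proj(d,[p])[0].astype(int);print(uv); a=d['image'][uv[1]-50:uv[1]+70,uv[0]-80:uv[0]+80]; cv2.imwrite('pics/p3.png',cv2.resize(a,None,fx=5,fy=5,interpolation=2)[:,:,::-1])
        B=box(cloud(d,col(d,'blue')),[.45,-.22,.0],[.7,-.05,.15]);T=B[B[:,2]>.085];print(len(T),T.min(0),T.max(0),T.mean(0))
E
```

```text
[ 0.5673 -0.1395  0.2015] [ 0.4152  0.202  -0.1202] 0.1998141908914046
side 0.56 [283.3, 356.3] [[ 0.473  -0.5584  0.1925]]
side 0.47 [294.8, 200.8] [[ 0.5636 -0.143   0.1925]]
side 0.91 [297.0, 220.4] [[ 0.5733 -0.1358  0.1   ]]
[296 197]
100 [ 0.5226 -0.1425  0.085 ] [ 0.6187 -0.1356  0.1028] [ 0.5707 -0.1391  0.094 ]
top 0.65 [301.4, 198.5] [[ 0.5739 -0.1433  0.1925]]
top 0.51 [420.6, 251.5] [[ 0.4655 -0.4445  0.1925]]
top 0.25 [140.3, 218.0] [[0.4876 0.2528 0.1925]]
```

View pics/p3.png

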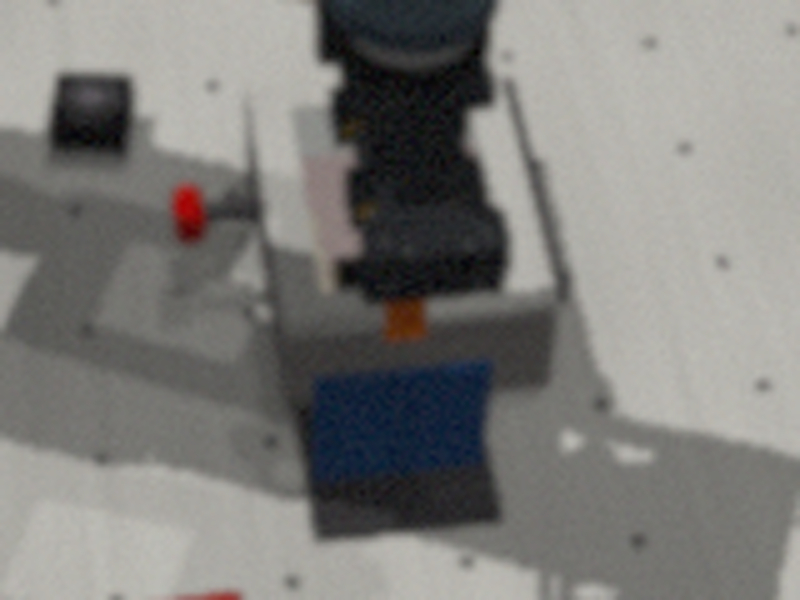

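The lamp hangs upright in the grip over the blue plate, with the visible jaw tip at crop (406,340) and the plate edge at row ~370. Descending.

Request:
apply_moves(
  moves=[
    [0.002,0.001,-0.01,0,0,0],
    [0.002,0.001,-0.022,0,0,0],
    [0.002,0.001,-0.034,0,0,0],
    [0.002,0.001,-0.045,0,0,0],
    [0.002,0.001,-0.055,0,0,0],
    [0.002,0.001,-0.062,0,0,0],
    [0.002,0.001,-0.062,0,0,0],
  ],
)

```text
clock: 8.6
position: [0.5688, -0.1368, 0.1382]
tool_rot: [[-1.0, 0.008, -0.002], [0.008, 1.0, 0.001], [0.002, 0.001, -1.0]]
contact_force: [-0.2, 0.3, 0.2]
width: 0.197
grasp_force: 30.0
```

Request:
apply_moves(
  moves=[
    [0,0,-0.004,0,0,0],
    [0,0,-0.008,0,0,0],
    [0,0,-0.012,0,0,0],
    [0,0,-0.015,0,0,0],
    [0,0,-0.017,0,0,0],
    [0,0,-0.017,0,0,0],
  ],
)

```text
clock: 9.2
position: [0.5694, -0.1371, 0.1224]
tool_rot: [[-1.0, 0.008, -0.0], [0.008, 1.0, 0.0], [0.0, 0.0, -1.0]]
contact_force: [0.7, -0.1, 0.4]
width: 0.198
grasp_force: 30.0
```

Request:
apply_moves(
  moves=[
    [0,0,-0.0015,0,0,0],
    [0,0,-0.003,0,0,0],
    [0,0,-0.003,0,0,0],
    [0,0,-0.003,0,0,0],
  ],
)

```text
clock: 9.6
position: [0.5696, -0.1372, 0.1197]
tool_rot: [[-1.0, 0.008, 0.0], [0.008, 1.0, -0.0], [-0.0, -0.0, -1.0]]
contact_force: [-0.5, -0.5, -0.3]
width: 0.2
grasp_force: 30.0
```

Request:
apply_moves(
  moves=[
    [0,0,-0.001,0,0,0],
    [0,0,-0.002,0,0,0],
    [0,0,-0.002,0,0,0],
  ],
)

```text
clock: 9.9
position: [0.5698, -0.1373, 0.1194]
tool_rot: [[-1.0, 0.008, 0.0], [0.008, 1.0, -0.0], [-0.0, -0.0, -1.0]]
contact_force: [-4.9, 3.0, 9.3]
width: 0.196
grasp_force: 30.0
```

Seated: 9.3 N upward. Releasing.

Request:
apply_moves(
  moves=[
    [0,0,0.001,0,0,0],
    [0,0,0.001,0,0,0],
    [0,0,0.001,0,0,0],
    [0,0,0.001,0,0,0],
    [0,0,0.001,0,0,0],
    [0,0,0.001,0,0,0],
    [0,0,0.001,0,0,0],
    [0,0,0.001,0,0,0],
  ],
  fingers=0.07,
)

```text
clock: 10.7
position: [0.5696, -0.1372, 0.1187]
tool_rot: [[-1.0, 0.008, 0.0], [0.008, 1.0, -0.0], [-0.0, -0.0, -1.0]]
contact_force: [-0.2, -0.1, -0.5]
width: 0.801
grasp_force: 0.0
```

Request:
apply_moves(
  moves=[
    [0,0,0.01,0,0,0],
    [0,0,0.03,0,0,0],
    [0,0,0.055,0,0,0],
    [0,0,0.08,0,0,0],
    [-0.01,0.02,0.1,0,0,0],
    [-0.03,0.06,0.1,0,0,0],
    [-0.055,0.1,0.1,0,0,0],
    [-0.08,0.14,0.1,0,0,0],
  ],
)

```text
clock: 11.5
position: [0.4888, 0.0039, 0.2197]
tool_rot: [[-1.0, 0.009, 0.001], [0.009, 1.0, -0.0], [-0.001, -0.0, -1.0]]
contact_force: [-0.0, -0.2, 0.0]
width: 0.797
grasp_force: 0.0
```

```bash
python3 - <<'E'
from h import *
np.set_printoptions(precision=4,suppress=True)
print(state()['position'])
for n in('side','top'):
    d=cam(n)
    O=box(cloud(d,col(d,'orange')),[.45,-.25,.05],[.7,-.05,.3]);print(n,len(O))
    if len(O)>5: print(O.min(0),O.max(0),np.median(O,0))
    if n=='side': a=d['image'][140:260,210:370]; cv2.imwrite('pics/p4.png',cv2.resize(a,None,fx=5,fy=5,interpolation=2)[:,:,::-1])
E
```

```text
[0.4888 0.0039 0.2197]
side 175
[ 0.5602 -0.1571  0.0727] [ 0.5808 -0.119   0.1531] [ 0.5692 -0.1434  0.1249]
top 101
[ 0.5568 -0.1567  0.0674] [ 0.5799 -0.1196  0.1547] [ 0.5664 -0.1431  0.1324]
```

View pics/p4.png

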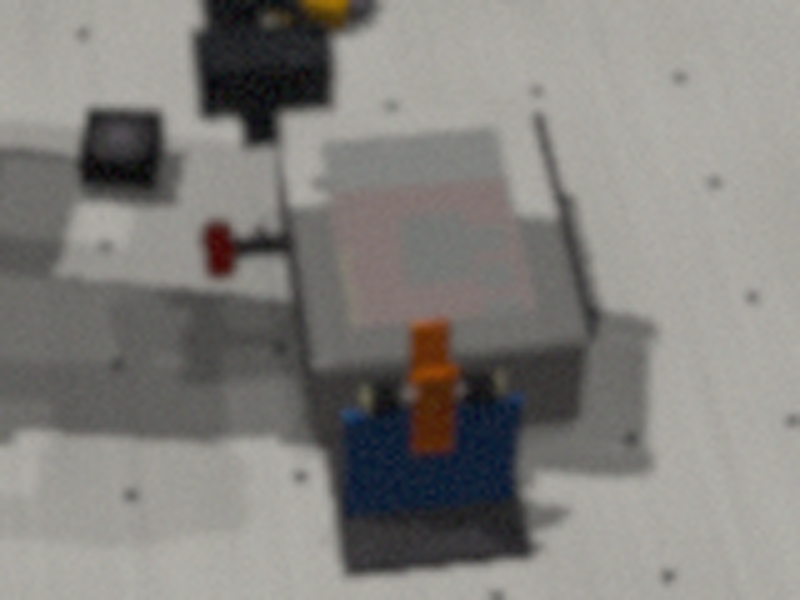

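Lamp is clipped centred and upright on the blue plate, lever at crop (430,380), with both heads on the edge; its centre is about (0.568,-0.138,0.112). Next is the grip, at crop (218,250).

Request:
apply_moves(
  moves=[
    [-0.024,0.013,0,0,0,0],
    [-0.024,0.013,-0.03,0,0,0],
    [-0.024,0.013,-0.07,0,0,0],
    [-0.024,0.013,-0.11,0,0,0],
    [-0.024,0.013,-0.14,0,0,0],
    [-0.024,0.013,-0.155,0,0,0],
    [-0.024,0.013,-0.161,0,0,0],
    [-0.024,0.013,-0.161,0,0,0],
  ],
)

```text
clock: 12.4
position: [0.4657, 0.0155, 0.0576]
tool_rot: [[-1.0, 0.008, -0.001], [0.008, 1.0, 0.0], [0.001, 0.0, -1.0]]
contact_force: [-0.9, -0.5, 0.2]
width: 0.796
grasp_force: 0.0
```

Request:
apply_moves(
  moves=[
    [0,0,0,0,0,0],
    [0,0,0,0,0,0],
    [0,0,0,0,0,0],
    [0,0,0,0,0,0],
    [0,0,0,0,0,0],
    [0,0,0,0,0,0],
    [0,0,0,0,0,0],
    [0,0,0,0,0,0],
  ],
  fingers=0.015,
)

```text
clock: 13.2
position: [0.4659, 0.0196, 0.058]
tool_rot: [[-1.0, 0.01, 0.001], [0.01, 1.0, 0.006], [-0.001, 0.006, -1.0]]
contact_force: [3.9, 19.6, 0.6]
width: 0.358
grasp_force: 30.0
```

Request:
apply_moves(
  moves=[
    [0,0.002,0,0,0,0],
    [0,0.004,0,0,0,0],
    [0,0.004,0,0,0,0],
    [0,0.004,0,0,0,0],
  ],
)

```text
clock: 13.6
position: [0.4659, 0.0197, 0.058]
tool_rot: [[-1.0, 0.009, 0.001], [0.009, 1.0, 0.0], [-0.001, 0.0, -1.0]]
contact_force: [0.6, -0.0, 1.9]
width: 0.359
grasp_force: 30.0
```

Request:
apply_moves(
  moves=[
    [0.001,0,0.009,0,0,0],
    [0.002,0,0.018,0,0,0],
    [0.004,0,0.036,0,0,0],
    [0.008,0,0.053,0,0,0],
    [0.014,0,0.07,0,0,0],
    [0.021,0,0.086,0,0,0],
    [0.03,0,0.102,0,0,0],
    [0.03,0,0.102,0,0,0],
  ],
)

```text
clock: 14.4
position: [0.4946, 0.0195, 0.1615]
tool_rot: [[-1.0, 0.008, -0.003], [0.008, 1.0, -0.001], [0.003, -0.001, -1.0]]
contact_force: [-7.3, -2.2, -0.8]
width: 0.361
grasp_force: 30.0
```

Request:
apply_moves(
  moves=[
    [0.004,0,0.007,0,0,0],
    [0.01,0,0.015,0,0,0],
    [0.021,0,0.029,0,0,0],
    [0.033,0,0.042,0,0,0],
    [0.04,0,0.048,0,0,0],
    [0.047,0,0.054,0,0,0],
    [0.047,0,0.054,0,0,0],
    [0.047,0,0.054,0,0,0],
  ],
)

```text
clock: 15.2
position: [0.5412, 0.019, 0.2144]
tool_rot: [[-1.0, 0.008, -0.004], [0.008, 1.0, -0.002], [0.004, -0.002, -1.0]]
contact_force: [-7.7, -3.3, 2.6]
width: 0.359
grasp_force: 30.0
```

```bash
python3 - <<'E'
from h import *
np.set_printoptions(precision=4,suppress=True)
s=state();print(s['position'],s['contact_force'],s['grasp_force'],s['width'],s['clock'])
for n in('side','top'):
    d=cam(n); full=cloud(d,np.ones((420,560),bool))
    # lid side strips clear of the window and gripper: y near right/left rim
    for lo,hi in((-.085,-.05),(.08,.112)):
        L=box(full,[.5,lo,.09],[.68,hi,.24])
        if len(L)>20:
            k=np.ones(len(L),bool)
            for _ in range(5):
                p=np.polyfit(L[k,0],L[k,2],1); k=abs(np.polyval(p,L[:,0])-L[:,2])<.012
            print(n,len(L),k.sum(),'angle',np.degrees(np.arctan(-p[0])))
    G=box(cloud(d,col(d,'red')),[.45,-.05,.12],[.62,.1,.3]); print('grip',len(G),np.median(G,0) if len(G) else '')
    O=box(cloud(d,col(d,'orange')),[.45,-.25,.05],[.7,-.05,.3]);print('lamp',len(O),O.max(0) if len(O) else '')
    if n=='side': cv2.imwrite('pics/p5.png',cv2.resize(d['image'][100:260,200:380],None,fx=4,fy=3.7,interpolation=2)[:,:,::-1])
E
```

```text
[0.5412 0.019  0.2144] [-7.7443 -3.2669  2.6031] 30.001265248283744 0.35915190747340353 15.2
side 306 305 angle 48.57180709161219
side 128 128 angle 48.45353508674999
grip 0 
lamp 200 [ 0.5935 -0.0725  0.1551]
top 132 132 angle 49.05728761754854
top 59 59 angle 42.54094317874382
grip 0 
lamp 102 [ 0.5793 -0.1197  0.1561]
```

View pics/p5.png

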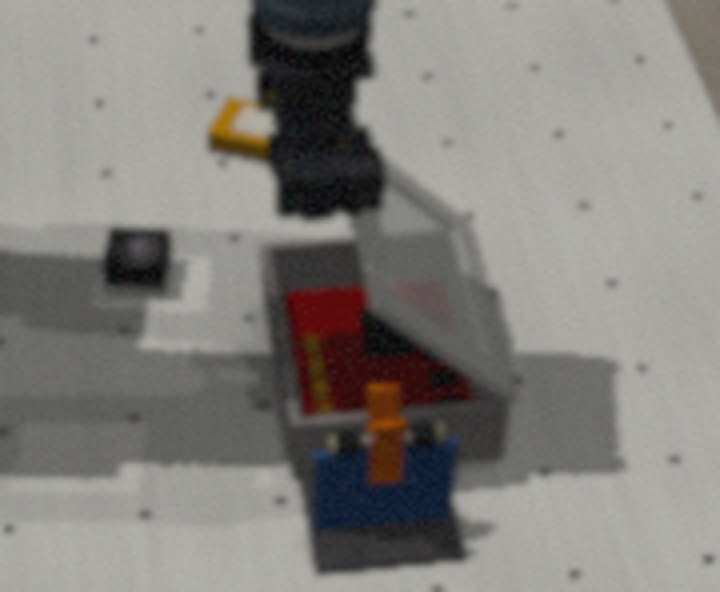

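The lid is held open at about 49–50°, and the lamp is still in place at crop (385,430). I let it settle, then sign off.

Request:
apply_moves(
  moves=[
    [0,0,0,0,0,0],
    [0,0,0,0,0,0],
    [0,0,0,0,0,0],
    [0,0,0,0,0,0],
    [0,0,0,0,0,0],
    [0,0,0,0,0,0],
  ],
)

```text
clock: 15.9
position: [0.5411, 0.019, 0.2143]
tool_rot: [[-1.0, 0.008, -0.003], [0.008, 1.0, -0.002], [0.003, -0.002, -1.0]]
contact_force: [-7.0, -4.4, 2.1]
width: 0.365
grasp_force: 30.0
```

```bash
python3 -c "
from cell import *
print(state()['position'],sign_off())"
```

```text
the job is handed in; nothing more can be done
[0.5410688  0.01903511 0.21432185] None
```

The lamp is clipped upright near the middle of the blue bracket's edge, the lid is held in the gripper at about 50°, and the job was handed in at about 16 s; the sign-off returned no verdict.

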